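# Clear the level off the charger and set its selector

## Robot

A 6-joint arm with a two-finger parallel gripper is mounted at the origin on the work surface. World frame = base frame: x ahead of the robot, y to its left, z up, the work surface at z = 0. Lengths are in m, angles in rad, forces in N, time in s.
With the tool pointing down it reaches from about 0.225 to 0.875 m from the base axis. Payload 3.4 kg.
Tool frame: the origin (TCP) lies between the finger pads, 19 mm behind the fingertips; this is the grasp point; z points along the fingers, y is the direction in which the jaws open and shut (so a half turn about z gives the same grasp; the last joint's range is limited). The gripper opens to 85 mm and grips with 20 to 120 N. Pads are 22 mm wide; open, the fingers measure 114 mm over their backs; the gripper's body (76 mm by 85 mm) begins 54 mm behind the grasp point. The pads swing forward as they close: fully open they stand 13 mm farther back than shut.
Start: joints at [-1.254, 0.276, 1.505, -0, 1.361, -0.121], TCP at [0.244, -0.521, 0.25] pointing down, gripper open.
Joint ranges: [-2.89, 2.89], [-0.75, 2.08], [0.22, 2.7], [-1.18, 4.32], [0.11, 2.71], [-2.7, 2.7]. Speed limits (rad/s): [2.57, 2.57, 3.14, 3.14, 3.14, 3.14].

## Interface

Orientations are given as a unit quaternion [w, x, y, z].
In Python, from rig import get_state, get_image, calibration, sign_off gives the robot as it stands. The module is installed in compiled form; this text tells all that it offers.
- The arm moves only by the tool drive_tool, never from a script. Its argument "targets" is one flat list of numbers, 7 for each row, row after row: the turn, a rotation vector about the tool's x, y, z in degrees, then the shift along the tool's x, y, z in mm, then the opening, from 0 (shut) to 1 (fully open). In form: [wx, wy, wz, tx, ty, tz, fingers, wx, wy, wz, tx, ty, tz, fingers, ...]. A call has 1 to 12 rows; each row shifts and turns the commanded pose from where the row before left it, along the tool's axes as they then stand; what a row does not reach is not made up. A row lasts 1/8 s, in which the tool goes at most 62.5 mm and 10.7 degrees, less where a joint would pass 70% of its speed; a pose out of reach is approached as far as the arm can. A call is refused whole if a number of a shift passes 62.5 or a number of a turn 10.7, either way. A call with a gripper value outside its range is refused whole. The fingers move at their own pace and stop on an object; "grip_force" is the grip in N (left out, the last holds). Time passes only in rows, so rows that do not move let the fingers close. It gives the time, the measured TCP pose, the force and the opening at its end, in the units of the state.
- get_state(): the state, without advancing time (a new reading comes with each control period).
- get_image(name): name is "side" or "top"; returns the picture (400x640x3 uint8, red, green, blue); there is no depth.
- calibration(name): a dict with "mtx" (3x3 intrinsics, pixels), "distortion" ([k1, k2, p1, p2, k3] as OpenCV has them; the pictures are not rectified), "world_to_cam" (4x4, takes a point from world to camera coordinates). Camera axes: x right, y down, z forward; pixel columns grow to the right and rows downward; lengths in m; the calibration is good to about 2 mm. A picture is of the moment at which its call begins. calibration takes no time and is no camera call.
- sign_off(): hands the job in, once; it reports no verdict.
The state is a dict: "clock": time; "qpos": joint angles; "qd": joint speeds; "effort": joint torques, N m; "position": TCP position; "ee_rot": TCP orientation; "contact_force": force on the tool from outside, world axes, zero at the start; "moment": the same for the moment, N m; "width": finger opening in m.
Only numpy, scipy, OpenCV 4.12 (cv2) and the standard library are available. Lean on these libraries where they do the work, as an engineer would, in place of code of your own. Each camera call takes 0.05 s, during which the arm holds its last target.

## Task

The spirit level left on top of the battery charger is in the way of its selector: pick it up and set it down, not drop it, flat along its length on the black rubber mat. Then turn the selector until it clicks in with its pointer at the mark of three dots. Leave the jar on the charger and the wrench on the mat where they are.

Things in the scene. Friction and masses are not known exactly. Their poses are not given: they have to be found in the camera images.
- charger: Fixed battery charger: red steel case, level aluminium panel on top at z = 110 mm. Origin on the bench right under the selector's axis; z up; the case spans x -85 to +145, y -140 to +140 mm. The panel bears four black marks 106 mm from the axis, at +60, +20, -20 and -60 deg from x (counter-clockwise positive): one dot, two dots, three dots (triangle), four dots (square).
- selector (a joint): Rotary selector, rad, growing clockwise seen from above. Sprung detents: 0.00 one dot, 0.70 two dots, 1.40 three dots, 2.09 four dots; stops at -0.08 and 2.17. Turning takes up to about 0.2 N m; let go within 0.25 rad of a detent, it clicks in by itself. It starts at one dot or two dots; one grasp is enough to turn it to three dots.
- selector_grip (a point): On the selector's axis, 36 mm above the panel, where the TCP grips from above; x along the pointer, z up; turns with it. The selector: black disc, radius 32, 12 mm high, carrying an upright bar 18 mm thick, top 50 mm above the panel; grip it across its thickness. The bar reaches 40 mm behind the axis and 70 ahead as the pointer (last 20 mm 10 mm thick), white line on the pointer half.
- three_mark (a point): Centre of the three-dot mark (a triangle of 13 mm black dots) on the charger's panel, where the pointer must aim.
- level: Loose aluminium spirit level, black end caps, 180 long (x) x 26 wide (y) x 46 mm high (z), 0.15 to 0.31 kg, even weight. Origin at the centre of its underside. Starts standing on the charger's panel across the pointer's way, its near side 43 to 60 mm from the selector's axis; its +x end is the one nearer the two-dot mark, so its -x half is the clearer to grip (30 to 40 mm off the middle is fine).
- mat: Fixed black rubber mat on the bench, 260 (x) x 220 (y) x 4 mm; origin at the centre of its underside. It lies to the right or to the left of the charger.
- wrench: Loose steel wrench, about 160 mm long, lying along the mat's x axis near the mat's +y edge (about 80 mm from the middle). Origin near the middle of its length. Bystander.
- jar: Loose small glass jar with a steel cap, 42 mm wide and 60 mm high, on the charger's panel near the corner at its -x, +y. Origin at the centre of its underside. Bystander.
Not all that is in view belongs to the job. There is more than one size of the level; the job needs the largest.

How it is judged:
On the way, in this order (a step that is already met when the one before it is completed fails the run):
1. the level has been set down on the mat and let go (x of level in the frame of mat between -0.12 and 0.12 m and y of level in the frame of mat between -0.1 and 0.1 m and height (world z) of level below 0.06 m and angle between level's own x axis and vertical between 1.47 and 1.67 rad and linear speed of level below 0.03 m/s and contact force between the fingers and level below 0.1 N), for 0.2 s.
2. the selector is at the three-dot detent (value of joint selector between 1.246 and 1.546 rad), for 0.2 s.
At the end, for the whole second after the job is handed in: The selector rests at the three-dot detent (joint 1.40 within 0.15 rad), and the level lies released and at rest on the mat, its middle within 120 mm (along x) and 100 mm (along y) of the mat's middle, its length level within 0.1 rad. The jar and the wrench are within 30 mm of where they were (all of step 1 and all of step 2 and velocity of joint selector between -0.1 and 0.1 rad/s and distance of each of jar, wrench from where it was at the start of the episode below 0.03 m); the robot touches nothing.
It fails at once if the jar is moved by more than 30 mm (distance of jar from where it was at the start of the episode above 0.03 m).
It fails at once if the wrench is moved by more than 30 mm (distance of wrench from where it was at the start of the episode above 0.03 m).
It fails at once if the level is dropped or flung (faster than 0.7 m/s while not in the fingers) (linear speed of level above 0.7 m/s and contact force between the fingers and level below 0.1 N).
It also fails if it takes over 58 s, if anything falls off the work surface, if the arm or the gripper's body presses on something with over 40 N, if the wrist force passes 120 N, or if a joint passes its speed limit or range.

## Working session

There is one attempt and no reset: what is moved stays moved. The work goes in short steps, Python scripts to look and compute and a tool call to move; the robot and the scene stay as the last step left them, time stands still between calls to the robot, and variables do not carry over. Pictures are saved under pics/ and viewed, and the job is handed in when it is done.

Besides the shell and the picture viewer there is one more tool, called after "Call:" as name(argument=value, ...) on one line, values as JSON. drive_tool: Moves the arm, as the interface text tells. Its arguments: {"type":"object","properties":{"targets":{"type":"array"},"grip_force":{"type":"number"}},"required":["targets"]}

```bash
mkdir -p pics; python3 - <<'E'
from rig import *
import cv2,numpy as np
for n in("top","side"):
    im=get_image(n); np.save(f"pics/{n}0.npy",im); cv2.imwrite(f"pics/{n}0.png",im[:,:,::-1]); c=calibration(n); print(n,c)
print(get_state())
E
```

```text
top {'mtx': array([[364.16514839,   0.        , 320.29937266],
       [  0.        , 364.16514839, 191.9077832 ],
       [  0.        ,   0.        ,   1.        ]]), 'distortion': array([0.01147947, 0.        , 0.        , 0.        , 0.        ]), 'world_to_cam': array([[ 0.01717876, -0.99962995,  0.02109166,  0.06898557],
       [-0.9989459 , -0.01805744, -0.04220203,  0.47932522],
       [ 0.04256727, -0.02034445, -0.99888645,  1.13388931],
       [ 0.        ,  0.        ,  0.        ,  1.        ]])}
side {'mtx': array([[401.62889572,   0.        , 319.22676418],
       [  0.        , 401.62889572, 198.45465888],
       [  0.        ,   0.        ,   1.        ]]), 'distortion': array([-0.04734007,  0.        ,  0.        ,  0.        ,  0.        ]), 'world_to_cam': array([[-0.99238875, -0.12202018,  0.01660285,  0.49835119],
       [-0.0912431 ,  0.63804647, -0.76457269,  0.04863509],
       [ 0.0826999 , -0.76026823, -0.64432364,  1.1289697 ],
       [ 0.        ,  0.        ,  0.        ,  1.        ]])}
{'clock': 0.1, 'qpos': array([-1.25401906e+00,  2.76540731e-01,  1.50601549e+00, -8.90631006e-07,
        1.36071130e+00, -1.20982721e-01]), 'qd': array([ 0.00070548, -0.00216052, -0.00305849,  0.0021518 , -0.00135121,
        0.00183573]), 'effort': array([ 9.70666842e-04, -4.17699087e+01, -2.46406764e+01, -3.23684571e-04,
        5.85505055e-03,  5.77822760e-06]), 'position': array([ 0.24361283, -0.52034984,  0.2492175 ]), 'ee_rot': array([-8.33378871e-04,  9.76140893e-01,  2.17136490e-01, -8.22846980e-05]), 'contact_force': array([-0.74680459, -0.06704948,  0.30870029]), 'moment': array([-0.0326364 ,  0.00451257, -0.02914957]), 'width': 0.08536732453356137}
```

View pics/top0.png

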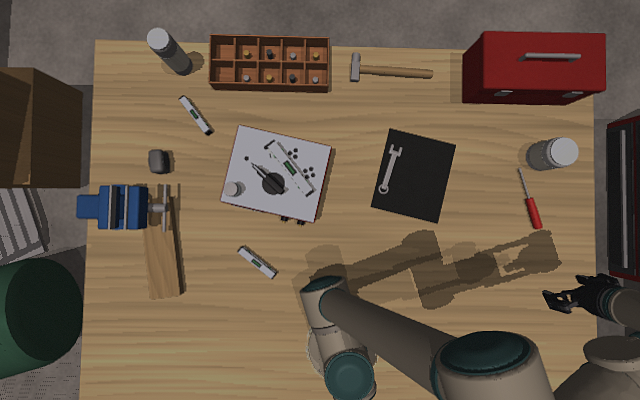

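View pics/side0.png

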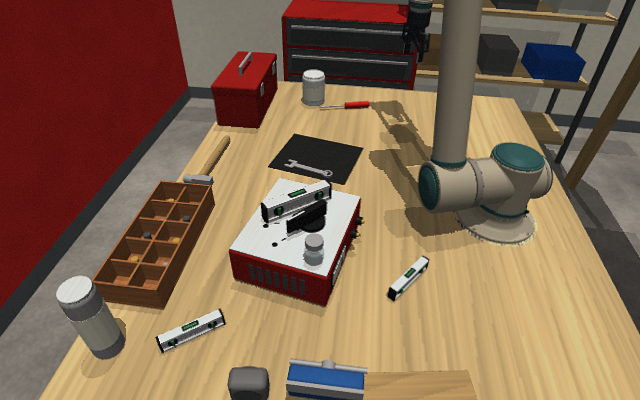

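```bash
python3 - <<'E'
import cv2
t=cv2.imread("pics/top0.png");s=cv2.imread("pics/side0.png")
cv2.imwrite("pics/topc.png",cv2.resize(t[85:285,175:345],None,fx=3.4,fy=3,interpolation=cv2.INTER_CUBIC) if 0 else cv2.resize(t[115:230,210:345],None,fx=5,fy=5,interpolation=cv2.INTER_CUBIC))
cv2.imwrite("pics/sidec.png",cv2.resize(s[170:305,220:370],None,fx=4.4,fy=4.4,interpolation=cv2.INTER_CUBIC))
E
```

```text
(no output)
```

View pics/topc.png

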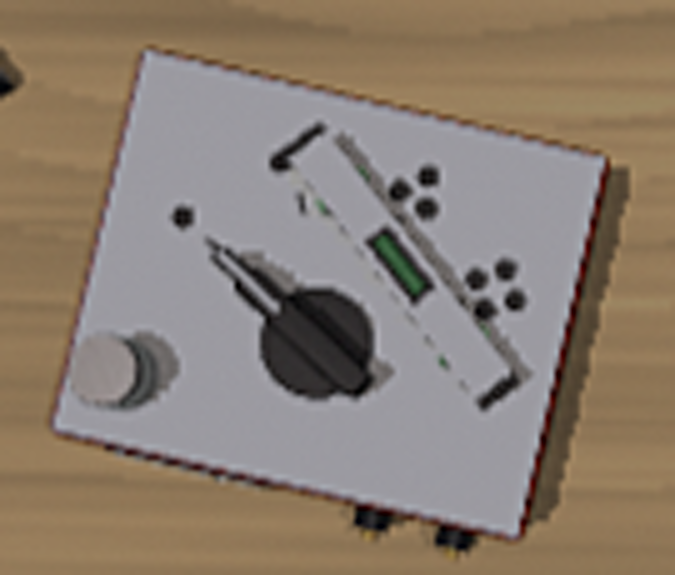

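View pics/sidec.png

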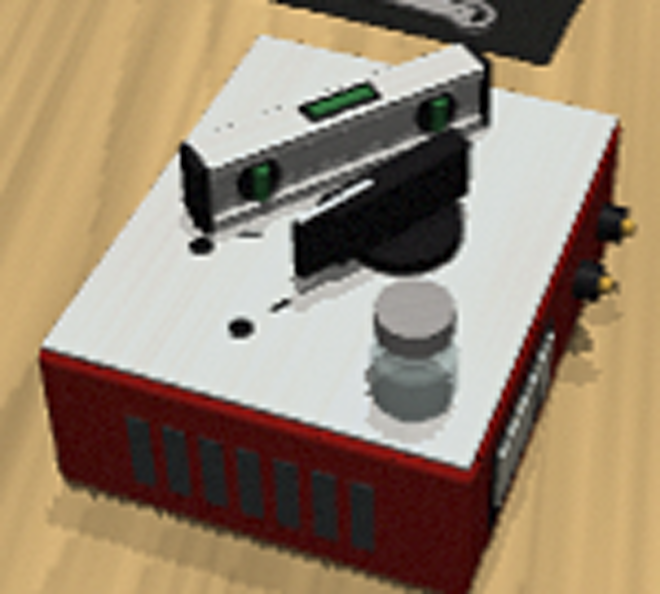

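```bash
cat > h.py <<'E'
import numpy as np,cv2
from rig import *
def ray(n,p,z):
    c=calibration(n);p=np.asarray(p,float).reshape(-1,1,2)
    q=cv2.undistortPoints(p,c["mtx"],c["distortion"]).reshape(-1,2)
    W=np.linalg.inv(c["world_to_cam"]);d=np.c_[q,np.ones(len(q))]@W[:3,:3].T;o=W[:3,3]
    return o+d*((z-o[2])/d[:,2])[:,None]
def proj(n,P):
    c=calibration(n);T=c["world_to_cam"]
    return cv2.projectPoints(np.asarray(P,float).reshape(-1,3),cv2.Rodrigues(T[:3,:3])[0],T[:3,3],c["mtx"],c["distortion"])[0].reshape(-1,2)
E
python3 - <<'E'
from h import *
np.set_printoptions(precision=4,suppress=True)
im=np.load("pics/top0.npy");hsv=cv2.cvtColor(im,cv2.COLOR_RGB2HSV)
def big(m,box):
    z=np.zeros(m.shape,np.uint8);x0,y0,x1,y1=box;z[y0:y1,x0:x1]=m[y0:y1,x0:x1]
    cs=cv2.findContours(z,cv2.RETR_EXTERNAL,cv2.CHAIN_APPROX_NONE)[0]
    return max(cs,key=cv2.contourArea)
c=big(((hsv[...,1]<50)&(hsv[...,2]>120)).astype(np.uint8),(205,110,345,235))
r=cv2.minAreaRect(c);b=cv2.boxPoints(r);print("panel",r)
P=ray("top",b,.110);print(P,np.linalg.norm(P-np.roll(P,1,0),axis=1),P.mean(0))
c=big((hsv[...,2]<60).astype(np.uint8),(360,120,465,230))
r=cv2.minAreaRect(c);b=cv2.boxPoints(r);print("mat",r)
P=ray("top",b,.004);print(P,np.linalg.norm(P-np.roll(P,1,0),axis=1),P.mean(0))
def cr(*p): return (np.array(p,float)+.5)/5-.5+[210,115]
L=ray("top",cr((325,122),(268,163),(530,375),(483,411)),.156);print("level",L)
m=(L[0]+L[1])/2;k=(L[2]+L[3])/2
print("len",np.linalg.norm(m-k),"w",np.linalg.norm(L[0]-L[1]),np.linalg.norm(L[2]-L[3]),"c",(m+k)/2,"ang",np.degrees(np.arctan2(*(m-k)[1::-1])))
print("onedot",ray("top",cr((183,216)),.11),"3dot",ray("top",cr((400,190),(429,176),(427,208)),.11).mean(0),"4dot",ray("top",cr((476,280),(506,269),(515,299),(485,310)),.11).mean(0))
print("disc",ray("top",cr((316,342)),.122), "jar",ray("top",cr((105,370)),.17))
E
```

```text
panel ((275.3740539550781, 173.2539520263672), (95.17675018310547, 78.29683685302734), 13.134023666381836)
[[0.444  0.3636 0.11  ]
 [0.6635 0.3191 0.11  ]
 [0.6067 0.052  0.11  ]
 [0.3869 0.0993 0.11  ]] [0.2704 0.224  0.2731 0.2248] [0.5253 0.2085 0.11  ]
mat ((413.1572570800781, 175.53842163085938), (69.03409576416016, 80.36708068847656), 13.736268043518066)
[[ 0.4354 -0.0807  0.004 ]
 [ 0.6851 -0.1388  0.004 ]
 [ 0.6369 -0.3539  0.004 ]
 [ 0.3873 -0.2937  0.004 ]] [0.2183 0.2564 0.2205 0.2567] [ 0.5362 -0.2168  0.004 ]
level [[0.6149 0.2084 0.156 ]
 [0.5916 0.239  0.156 ]
 [0.4779 0.0934 0.156 ]
 [0.4577 0.1187 0.156 ]]
len 0.1793703274336204 w 0.03848883673434588 0.03237574097883448 c [0.5355 0.1649 0.156 ] ang 40.97992779683378
onedot [[0.5675 0.2931 0.11  ]] 3dot [0.5845 0.1588 0.11  ] 4dot [0.5288 0.1137 0.11  ]
disc [[0.496  0.2143 0.122 ]] jar [[0.4757 0.3215 0.17  ]]
```

```bash
python3 - <<'E'
from h import *
for n in("top","side"):
    print(n,np.linalg.inv(calibration(n)["world_to_cam"])[:3,3])
t=cv2.imread("pics/top0.png");s=cv2.imread("pics/side0.png")
cv2.imwrite("pics/topc2.png",cv2.resize(t[135:202,260:320],None,fx=9,fy=9,interpolation=cv2.INTER_NEAREST))
cv2.imwrite("pics/sidec2.png",cv2.resize(s[175:230,255:337],None,fx=9,fy=9,interpolation=cv2.INTER_NEAREST))
E
```

```text
top [0.4293683  0.10068378 1.15140014]
side [0.40563004 0.88809724 0.75633288]
```

View pics/topc2.png

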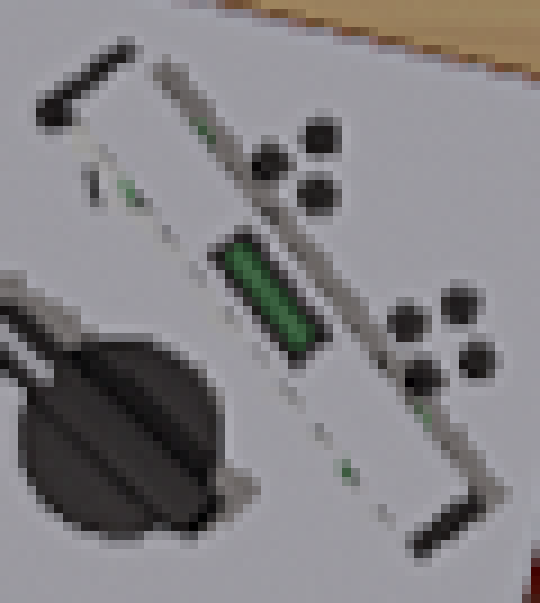

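View pics/sidec2.png

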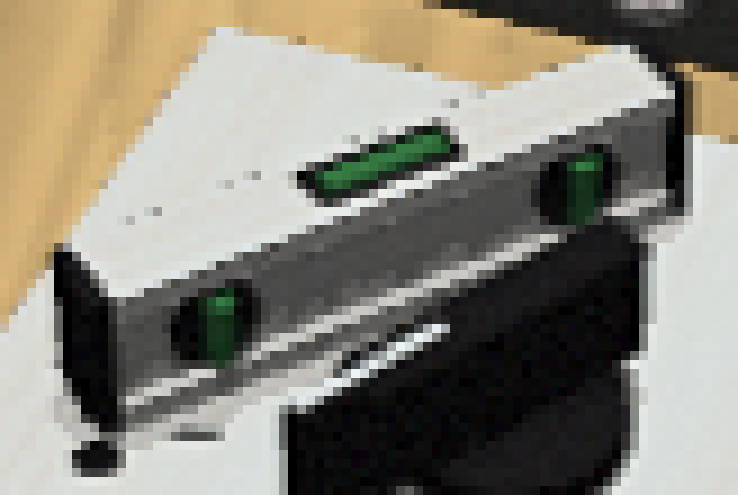

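```bash
python3 - <<'E'
from h import *
np.set_printoptions(precision=4,suppress=True)
cr=lambda *p:(np.array(p,float)+.5)/9-.5+[260,135]
L=ray("top",cr((133,48),(62,98),(487,500),(415,550),(270,297)),.156)
m=(L[0]+L[1])/2;k=(L[2]+L[3])/2
print(L,m,k,"len",np.linalg.norm(m-k),np.linalg.norm(L[0]-L[1]),np.linalg.norm(L[2]-L[3]),"c",(m+k)/2,"ang",np.degrees(np.arctan2(*(m-k)[1::-1])))
cs=lambda *p:(np.array(p,float)+.5)/9-.5+[255,175]
S=ray("side",cs((112,298),(672,97),(60,248),(625,48),(381,162)),.156)
print(S,"len",np.linalg.norm(S[0]-S[1]),"ang",np.degrees(np.arctan2(*(S[0]-S[1])[1::-1])),S[:4].mean(0), np.linalg.norm(S[0]-S[2]),np.linalg.norm(S[1]-S[3]))
E
```

```text
[[0.6124 0.209  0.156 ]
 [0.5966 0.2302 0.156 ]
 [0.4764 0.0986 0.156 ]
 [0.4608 0.1202 0.156 ]
 [0.537  0.1658 0.156 ]] [0.6045 0.2196 0.156 ] [0.4686 0.1094 0.156 ] len 0.17497129796630834 0.02645187585812652 0.02662683370655334 c [0.5365 0.1645 0.156 ] ang 39.03883228243503
[[0.5953 0.2284 0.156 ]
 [0.4648 0.1275 0.156 ]
 [0.6126 0.2114 0.156 ]
 [0.4797 0.1079 0.156 ]
 [0.5375 0.1658 0.156 ]] len 0.16492122806041218 ang 37.70089360453634 [0.5381 0.1688 0.156 ] 0.02421239918382518 0.024677572668867373
```

The scene matches what the task describes:
- **Levels in the top view:** there are three, at px (290,168) on the charger, (196,115) on the bench and (258,262) on the bench. The one on the charger is meant: it stands on the panel beside the selector and measures about 176 mm × 26 mm. The crops confirm this.
- **Level pose:** centre about (0.537, 0.166), +x at about 38.7°. Its near side is about 50 mm from the axis, inside the stated range.
- **Selector:** axis at (0.496, 0.214), found from both the panel and the disc. It stands at one dot.
- **Mat:** centre at (0.536, -0.217), x at -13.3°, with the wrench on its +y side.

I'll travel above the level first.

Call:
drive_tool(targets=[0, 0, 0, 43.7, -40.8, -4.2, 0.53, 0, 0, 0, 43.7, -40.8, -4.2, 0.53, 0, 0, 0, 43.7, -40.8, -4.2, 0.53, 0, 0, 0, 43.7, -40.8, -4.2, 0.53, 0, 0, 0, 43.7, -40.8, -4.2, 0.53, 0, 0, 0, 43.7, -40.8, -4.2, 0.53, 0, 0, 0, 43.7, -40.8, -4.2, 0.53, 0, 0, 0, 43.7, -40.8, -4.2, 0.53, 0, 0, 0, 43.7, -40.8, -4.2, 0.53, 0, 0, 0, 43.7, -40.8, -4.2, 0.53, 0, 0, 0, 43.7, -40.8, -4.2, 0.53, 0, 0, 0, 43.7, -40.8, -4.2, 0.53], grip_force=60)

```text
clock: 1.6
position: [0.5114, 0.1469, 0.3002]
ee_rot: [0.0, 0.976, 0.217, -0.0]
contact_force: [1.4, 0.0, -0.3]
width: 0.0453
```

Call:
drive_tool(targets=[0, 0, -10.7, 0, 0, 0, 0.53, 0, 0, -10.7, 0, 0, 0, 0.53, 0, 0, -10.7, 0, 0, 0, 0.53, 0, 0, -10.7, 0, 0, 0, 0.53, 0, 0, -10.7, 0, 0, 0, 0.53, 0, 0, -10.7, 0, 0, 0, 0.53, 0, 0, -10.7, 0, 0, 0, 0.53, 0, 0, -10.7, 0, 0, 0, 0.53, 0, 0, -10.7, 0, 0, 0, 0.53, 0, 0, -10.7, 0, 0, 0, 0.53, 0, 0, -10.7, 0, 0, 0, 0.53, 0, 0, -10.7, 0, 0, 0, 0.53])

```text
clock: 3.1
position: [0.5108, 0.1449, 0.2999]
ee_rot: [-0.0, 0.226, 0.974, -0.0]
contact_force: [0.2, 0.3, 0.8]
width: 0.0451
```

Call:
drive_tool(targets=[0, 0, -10.7, 0, 0, 0, 0.53, 0, 0, -10.7, 0, 0, 0, 0.53, 0, 0, -10.7, 0, 0, 0, 0.53, 0, 0, -10.7, 0, 0, 0, 0.53, 0, 0, -10.7, 0, 0, 0, 0.53, 0, 0, -10.7, 0, 0, 0, 0.53, 0, 0, -1, 0, 0, 0, 0.53, 0, 0, 0, 0, 0, 0, 0.53, 0, 0, 0, 0, 0, 0, 0.53])

```text
clock: 4.22
position: [0.5111, 0.1449, 0.3003]
ee_rot: [-0.0, -0.331, 0.944, -0.0]
contact_force: [-0.1, 0.1, -0.6]
width: 0.0453
```

Call:
drive_tool(targets=[0, 0, 0, 0, 0, 35, 0.53, 0, 0, 0, 0, 0, 35, 0.53, 0, 0, 0, 0, 0, 30, 0.53, 0, 0, 0, 0, 0, 0, 0.53])

```text
clock: 4.72
position: [0.5095, 0.1447, 0.1983]
ee_rot: [-0.003, -0.331, 0.944, 0.0]
contact_force: [0.7, -0.1, 0.6]
width: 0.0456
```

```bash
python3 - <<'E'
from h import *
t=get_image("top")[:,:,::-1];s=get_image("side")[:,:,::-1]
a=cv2.resize(t[120:220,230:330],(400,400));b=cv2.resize(s[130:250,230:350],(400,400))
cv2.imwrite("pics/pre.png",np.hstack([a,b]))
E
```

```text
(no output)
```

View pics/pre.png

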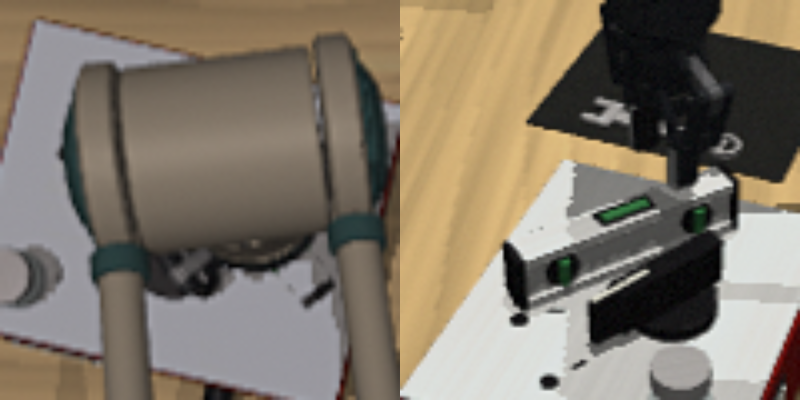

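The side view shows the fingers straddling the level's -x half: near fingertip at crop (683,175), far one at (645,140). The top view is hidden by the arm. I'll descend.

Call:
drive_tool(targets=[0, 0, 0, 0, 0, 15, 0.53, 0, 0, 0, 0, 0, 15, 0.53, 0, 0, 0, 0, 0, 15, 0.53, 0, 0, 0, 0, 0, 15, 0.53, 0, 0, 0, 0, 0, 2, 0.53, 0, 0, 0, 0, 0, 0, 0.53])

```text
clock: 5.58
position: [0.5113, 0.145, 0.1382]
ee_rot: [-0.0, -0.331, 0.944, -0.0]
contact_force: [-0.5, -0.1, -0.0]
width: 0.0452
```

```bash
python3 - <<'E'
from h import *
s=get_image("side")[:,:,::-1]
cv2.imwrite("pics/pre2.png",cv2.resize(s[150:240,250:350],(700,600)))
E
```

```text
(no output)
```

View pics/pre2.png

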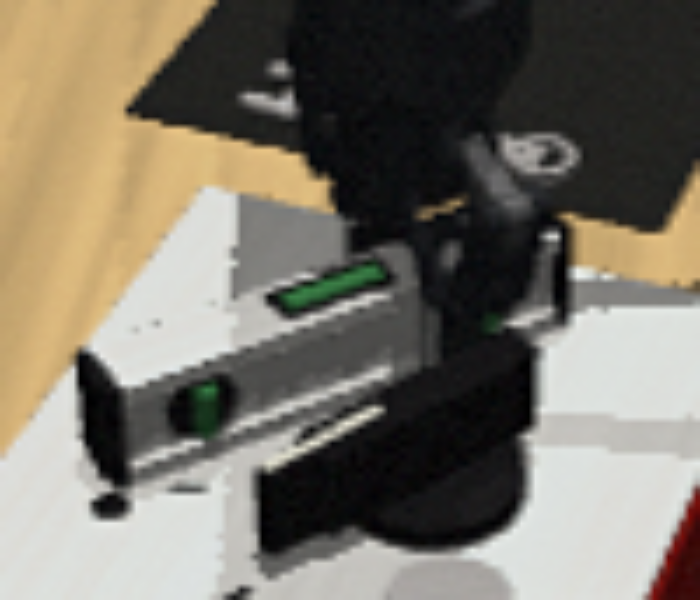

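The fingers straddle the level with no contact force. I'll close and lift slightly.

Call:
drive_tool(targets=[0, 0, 0, 0, 0, 0, 0, 0, 0, 0, 0, 0, 0, 0, 0, 0, 0, 0, 0, 0, 0, 0, 0, 0, 0, 0, 0, 0, 0, 0, 0, 0, 0, 0, 0, 0, 0, 0, 0, 0, -8, 0, 0, 0, 0, 0, 0, -12, 0, 0, 0, 0, 0, 0, 0, 0], grip_force=70)

```text
clock: 6.62
position: [0.5118, 0.145, 0.1593]
ee_rot: [0.001, -0.331, 0.944, -0.0]
contact_force: [0.0, -0.6, -2.9]
width: 0.0252
```

```bash
python3 - <<'E'
from h import *
s=get_image("side")[:,:,::-1]
cv2.imwrite("pics/lift.png",cv2.resize(s[140:240,240:350],(660,600)))
print(get_state())
E
```

```text
{'clock': 6.675, 'qpos': array([ 1.45356525e-01,  2.79503710e-01,  1.74106139e+00, -1.92576476e-04,
        1.12014776e+00, -2.10055735e+00]), 'qd': array([-1.45736403e-06,  9.53601740e-03,  1.51952724e-02, -3.66136491e-04,
       -2.17150595e-03,  1.26471111e-03]), 'effort': array([ 7.09271364e-03, -4.09533656e+01, -2.31252283e+01,  4.05535579e-02,
       -9.15041054e-02,  4.80750605e-04]), 'position': array([0.5113853 , 0.14494026, 0.15879366]), 'ee_rot': array([ 4.15238076e-04, -3.31224124e-01,  9.43552001e-01, -1.69127257e-04]), 'contact_force': array([-0.65654972, -0.09691901, -2.50148371]), 'moment': array([-0.04861266,  0.0382492 , -0.00976971]), 'width': 0.025077409414015463}
```

View pics/lift.png

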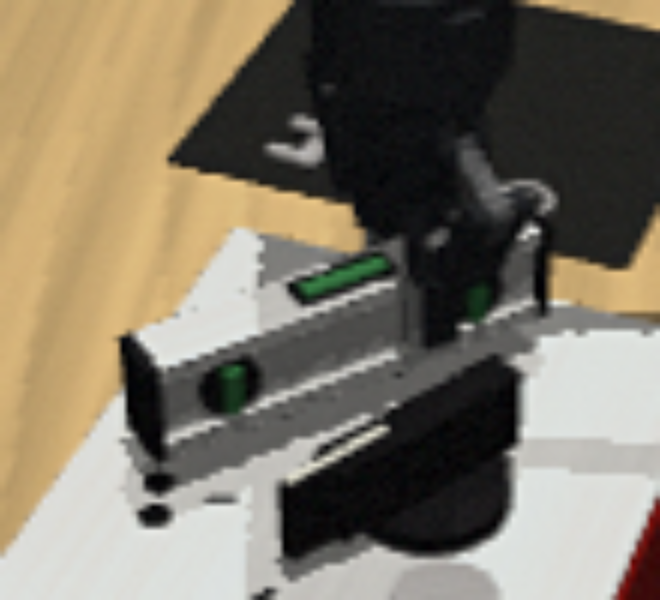

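Call:
drive_tool(targets=[0, 0, 0, 0, 0, -20, 0, 0, 0, 0, 0, 0, -30, 0, 0, 0, 0, 0, 0, -30, 0, 0, 0, 0, 0, 0, -20, 0, 0, 0, 0, 0, 0, 0, 0])

```text
clock: 7.3
position: [0.5119, 0.145, 0.2595]
ee_rot: [0.002, -0.331, 0.944, -0.0]
contact_force: [-0.1, 0.1, -3.5]
width: 0.0252
```

Call:
drive_tool(targets=[0, 0, 0, 15.3, -17.4, 0, 0, 0, 0, 0, 25.5, -29.2, 0, 0, 0, 0, 0, 25.5, -29.2, 0, 0, 0, 0, 0, 25.5, -29.2, 0, 0, 0, 0, 0, 25.5, -29.2, 0, 0, 0, 0, 0, 25.5, -29.2, 0, 0, 0, 0, 0, 25.5, -29.2, 0, 0, 0, 0, 0, 25.5, -29.2, 0, 0, 0, 0, 0, 25.5, -29.2, 0, 0, 0, 0, 0, 25.5, -29.2, 0, 0, 0, 0, 0, 10.5, -11.4, 0, 0, 0, 0, 0, 0, 0, 0, 0])

```text
clock: 8.8
position: [0.5065, -0.2167, 0.2576]
ee_rot: [-0.013, -0.311, 0.95, -0.012]
contact_force: [0.4, 0.9, -1.6]
width: 0.0256
```

Call:
drive_tool(targets=[0, 0, 5, 0, 0, 0, 0, 0, 0, 9, 0, 0, 0, 0, 0, 0, 9, 0, 0, 0, 0, 0, 0, 9, 0, 0, 0, 0, 0, 0, 9, 0, 0, 0, 0, 0, 0, 8, 0, 0, 0, 0, 0, 0, 3, 0, 0, 0, 0, 0, 0, 0, 0, 0, 0, 0, 0, 0, 0, 0, 0, 0, 0])

```text
clock: 9.93
position: [0.5064, -0.2162, 0.2583]
ee_rot: [-0.006, 0.136, 0.991, -0.017]
contact_force: [-0.2, -0.5, -3.7]
width: 0.0254
```

```bash
python3 - <<'E'
from h import *
t=get_image("top")[:,:,::-1];s=get_image("side")[:,:,::-1]
a=cv2.resize(t[110:260,340:490],(400,400));b=cv2.resize(s[80:200,240:360],(400,400))
cv2.imwrite("pics/mat1.png",np.hstack([a,b]));print(get_state()["position"],get_state()["width"])
E
```

```text
[ 0.50640483 -0.21655405  0.25826786] 0.02505120243717814
```

View pics/mat1.png

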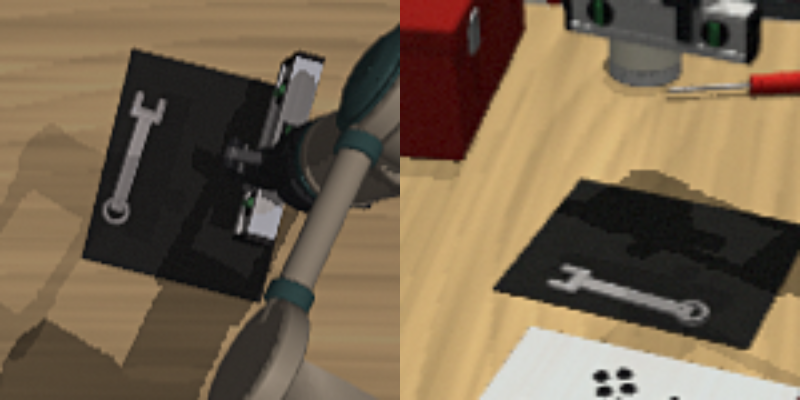

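```bash
cat >> h.py <<'E'
from scipy.spatial.transform import Rotation as Ro
def down(deg):
    a=np.radians(deg/2);return Ro.from_quat([np.cos(a),np.sin(a),0,0])
def need(pos,deg):
    s=get_state();R=Ro.from_quat(s["ee_rot"],scalar_first=True);
    w=(R.inv()*down(deg)).as_rotvec(degrees=True);d=R.inv().apply(np.array(pos)-s["position"])*1e3
    d2=down(deg).inv().apply(np.array(pos)-s["position"])*1e3
    print("turn",w.round(2),"shift now",d.round(1),"after turn",d2.round(1),"q",s["qpos"].round(2))
E
python3 -c "
from h import *
need([.495,-.243,.2583],166.7)"
```

```text
turn [-2.03 -0.47 -2.4 ] shift now [  3.8 -28.5   1. ] after turn [  5.  -28.4  -0. ] q [-0.51  0.24  1.54 -0.04  1.36 -1.8 ]
```

Call:
drive_tool(targets=[-2, -0.5, -2.4, 0, 0, 0, 0, 0, 0, 0, 2, -10, 0, 0, 0, 0, 0, 2, -10, 0, 0, 0, 0, 0, 1, -8.4, 0, 0, 0, 0, 0, 0, 0, 0, 0, 0, 0, 0, 0, 0, 0, 0])

```text
clock: 10.78
position: [0.495, -0.2434, 0.2582]
ee_rot: [0.0, 0.116, 0.993, -0.0]
contact_force: [-0.2, 0.8, -2.5]
width: 0.0253
```

```bash
python3 -c "
from h import *
need([.495,-.243,.2583],166.7)"
```

```text
turn [-0.03  0.04 -0.08] shift now [ 0.1  0.4 -0.1] after turn [ 0.1  0.4 -0.1] q [-0.58  0.24  1.54 -0.    1.36 -1.92]
```

Call:
drive_tool(targets=[0, 0, 0, 0, 0, 25, 0, 0, 0, 0, 0, 0, 35, 0, 0, 0, 0, 0, 0, 35, 0, 0, 0, 0, 0, 0, 35, 0, 0, 0, 0, 0, 0, 35, 0, 0, 0, 0, 0, 0, 25, 0, 0, 0, 0, 0, 0, 15, 0, 0, 0, 0, 0, 0, 0, 0, 0, 0, 0, 0, 0, 0, 0])

```text
clock: 11.9
position: [0.496, -0.2441, 0.0542]
ee_rot: [0.001, 0.116, 0.993, -0.001]
contact_force: [-0.4, -0.2, -1.5]
width: 0.025
```

```bash
python3 - <<'E'
from h import *
t=get_image("top")[:,:,::-1];s=get_image("side")[:,:,::-1]
a=cv2.resize(t[110:260,340:490],(400,400));b=cv2.resize(s[80:200,240:380],(400,343));b=np.vstack([b,np.zeros((57,400,3),np.uint8)])
cv2.imwrite("pics/mat2.png",np.hstack([a,b]))
need([.495,-.243,.032],166.7)
E
```

```text
turn [-0.09  0.18 -0.06] shift now [ 1.3  1.  22.5] after turn [ 1.2  0.9 22.5] q [-0.58  0.42  1.83 -0.    0.89 -1.92]
```

View pics/mat2.png

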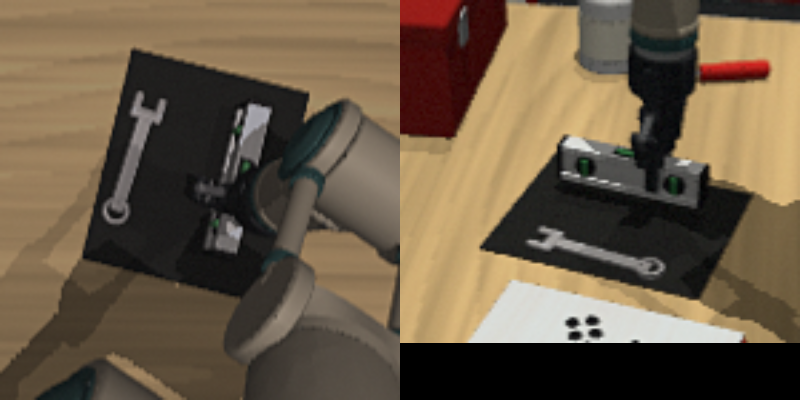

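The level is horizontal over the mat and well clear of the wrench (wrench at crop (135,155), level at (237,175)). I'll lower it slowly.

Call:
drive_tool(targets=[0, 0, 0, 0, 0, 8, 0, 0, 0, 0, 0, 0, 6, 0, 0, 0, 0, 0, 0, 4, 0, 0, 0, 0, 0, 0, 2, 0, 0, 0, 0, 0, 0, 1, 0, 0, 0, 0, 0, 0, 0, 0, 0, 0, 0, 0, 0, 0, 0])

```text
clock: 12.88
position: [0.4948, -0.2435, 0.0331]
ee_rot: [0.0, 0.116, 0.993, -0.0]
contact_force: [-2.9, 1.2, 5.6]
width: 0.0251
```

Call:
drive_tool(targets=[0, 0, 0, 0, 0, 1, 0, 0, 0, 0, 0, 0, 0, 0])

```text
clock: 13.12
position: [0.4948, -0.2435, 0.0331]
ee_rot: [0.0, 0.116, 0.993, -0.0]
contact_force: [-4.3, 1.9, 12.4]
width: 0.0251
```

Contact at z = 0.033, as expected. I'll release.

Call:
drive_tool(targets=[0, 0, 0, 0, 0, 0, 0.33, 0, 0, 0, 0, 0, 0, 0.36, 0, 0, 0, 0, 0, 0, 0.4, 0, 0, 0, 0, 0, 0, 0.5, 0, 0, 0, 0, 0, 0, 0.6, 0, 0, 0, 0, 0, 0, 0.6, 0, 0, 0, 0, 0, 0, 0.6, 0, 0, 0, 0, 0, 0, 0.6])

```text
clock: 14.12
position: [0.4951, -0.2437, 0.0313]
ee_rot: [0.0, 0.116, 0.993, -0.0]
contact_force: [0.2, 0.5, 0.6]
width: 0.0515
```

```bash
python3 - <<'E'
from h import *
t=get_image("top")[:,:,::-1];s=get_image("side")[:,:,::-1]
a=cv2.resize(t[110:260,340:490],(400,400));b=cv2.resize(s[80:200,240:380],(400,343));b=np.vstack([b,np.zeros((57,400,3),np.uint8)])
cv2.imwrite("pics/mat3.png",np.hstack([a,b]))
E
```

```text
(no output)
```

View pics/mat3.png

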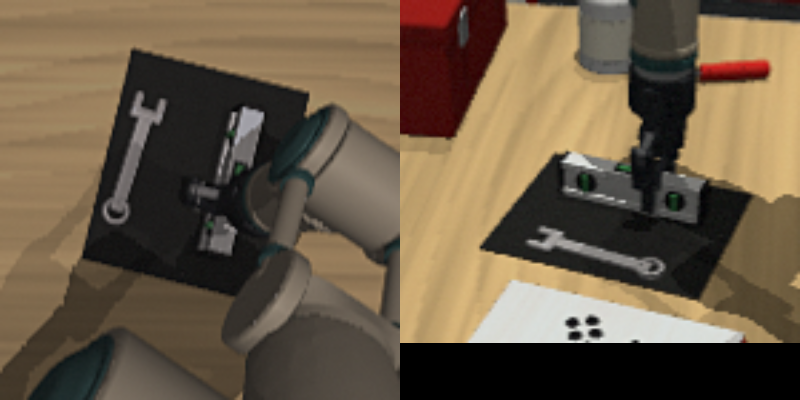

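The level stands on the mat, free of the fingers. I'll rise and then head to the selector.

Call:
drive_tool(targets=[0, 0, 0, 0, 0, -10, 0.6, 0, 0, 0, 0, 0, -20, 0.6, 0, 0, 0, 0, 0, -40, 0.6, 0, 0, 0, 0, 0, -40, 0.6, 0, 0, 0, 0, 0, -40, 0.6, 0, 0, 0, 0, 0, -40, 0.6, 0, 0, 0, 0, 0, -30, 0.6, 0, 0, 0, 0, 0, 0, 0.6, 0, 0, 0, 0, 0, 0, 0.6])

```text
clock: 15.35
position: [0.4944, -0.2431, 0.2507]
ee_rot: [-0.0, 0.116, 0.993, -0.0]
contact_force: [0.6, -0.2, -0.7]
width: 0.0512
```

```bash
python3 -c "
from h import *
need([.496,.2144,.26],166.7);need([.496,.2144,.26],228.2)"
```

```text
turn [-0.02 -0.02 -0.06] shift now [104.2 445.5  -9.4] after turn [103.7 445.6  -9.3] q [-0.58  0.24  1.55 -0.    1.35 -1.92]
turn [-1.000e-02 -3.000e-02 -6.156e+01] shift now [104.2 445.5  -9.4] after turn [-342.1  303.8   -9.3] q [-0.58  0.24  1.55 -0.    1.35 -1.92]
```

Call:
drive_tool(targets=[0, 0, 0, 5, 20, -1, 0.6, 0, 0, 0, 9, 38, -1, 0.6, 0, 0, 0, 9, 38, -1, 0.6, 0, 0, 0, 9, 38, -1, 0.6, 0, 0, 0, 9, 40, -1, 0.6, 0, 0, 0, 9, 40, -1, 0.6, 0, 0, 0, 9, 40, -1, 0.6, 0, 0, 0, 9, 40, -1, 0.6, 0, 0, 0, 9, 40, -1, 0.6, 0, 0, 0, 9, 38, 0, 0.6, 0, 0, 0, 9, 38, 0, 0.6, 0, 0, 0, 9, 36, 0, 0.6])

```text
clock: 16.85
position: [0.495, 0.2167, 0.2587]
ee_rot: [-0.001, 0.116, 0.993, -0.001]
contact_force: [0.9, -0.5, -0.0]
width: 0.0512
```

Call:
drive_tool(targets=[0, 0, -9, 0, 0, 0, 0.6, 0, 0, -9, 0, 0, 0, 0.6, 0, 0, -9, 0, 0, 0, 0.6, 0, 0, -9, 0, 0, 0, 0.6, 0, 0, -9, 0, 0, 0, 0.6, 0, 0, -9, 0, 0, 0, 0.6, 0, 0, -7.5, 0, 0, 0, 0.6, 0, 0, 0, 0, 0, 0, 0.6, 0, 0, 0, 0, 0, 0, 0.6])

```text
clock: 17.98
position: [0.4961, 0.2149, 0.2593]
ee_rot: [-0.001, -0.407, 0.913, -0.0]
contact_force: [-0.1, 0.6, 0.6]
width: 0.0512
```

```bash
python3 - <<'E'
from h import *
need([.496,.2144,.26],228.2)
t=get_image("top")[:,:,::-1];s=get_image("side")[:,:,::-1]
a=cv2.resize(t[110:260,340:490],(400,400));b=cv2.resize(s[80:290,200:400],(400,420))[:400]
cv2.imwrite("pics/s1.png",np.hstack([a,b]))
E
```

```text
turn [ 0.   -0.08 -0.14] shift now [ 0.4 -0.3 -0.7] after turn [ 0.4 -0.3 -0.7] q [ 0.28  0.22  1.56 -0.    1.36 -2.13]
```

View pics/s1.png

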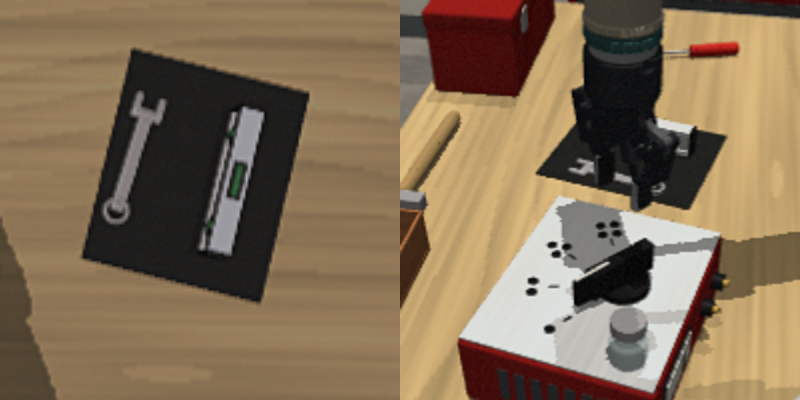

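```bash
python3 - <<'E'
from h import *
cr=lambda *p:(np.array(p,float)+.5)/5-.5+[210,115]
P=ray("top",cr((208,240),(360,388)),.16);d=P[0]-P[1];print(P,np.linalg.norm(d),np.degrees(np.arctan2(d[1],d[0])))
im=np.load("pics/top0.npy")
cv2.imwrite("pics/sel.png",cv2.resize(im[155:200,245:290,::-1],None,fx=12,fy=12,interpolation=cv2.INTER_CUBIC))
E
```

```text
[[0.54806415 0.26999475 0.16      ]
 [0.46891935 0.1857034  0.16      ]] 0.11562409422283577 46.80363034958398
```

View pics/sel.png

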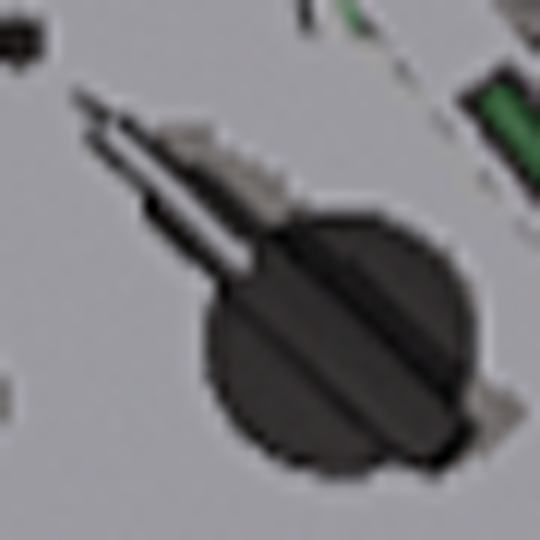

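The bar measures about 47°, against 48.2° expected at one dot, and the gripper is aligned over it. The level is upright on the mat and the wrench hasn't moved. I'll descend and grip.

Call:
drive_tool(targets=[0, 0, 0, 0, 0, 25, 0.6, 0, 0, 0, 0, 0, 25, 0.6, 0, 0, 0, 0, 0, 20, 0.6, 0, 0, 0, 0, 0, 15, 0.6, 0, 0, 0, 0, 0, 15, 0.6, 0, 0, 0, 0, 0, 10, 0.6, 0, 0, 0, 0, 0, 2, 0.6, 0, 0, 0, 0, 0, 0, 0.6])

```text
clock: 19.08
position: [0.4972, 0.2145, 0.1481]
ee_rot: [0.0, -0.408, 0.913, -0.001]
contact_force: [0.3, 0.2, 0.8]
width: 0.0512
```

Call:
drive_tool(targets=[0, 0, 0, 0, 0, 0, 0, 0, 0, 0, 0, 0, 0, 0, 0, 0, 0, 0, 0, 0, 0, 0, 0, 0, 0, 0, 0, 0, 0, 0, 0, 0, 0, 0, 0, 0, 0, 0, 0, 0, 0, 0], grip_force=60)

```text
clock: 19.82
position: [0.4959, 0.2156, 0.1486]
ee_rot: [-0.0, -0.408, 0.913, 0.001]
contact_force: [-3.9, 3.5, 4.8]
width: 0.0169
```

Call:
drive_tool(targets=[0, 0, 5, 0, 0, 0, 0, 0, 0, 8, 0, 0, 0, 0, 0, 0, 8, 0, 0, 0, 0, 0, 0, 8, 0, 0, 0, 0])

```text
clock: 20.32
position: [0.4964, 0.2148, 0.1486]
ee_rot: [0.0, -0.164, 0.986, 0.0]
contact_force: [-2.4, 0.9, 3.6]
width: 0.0171
```

Call:
drive_tool(targets=[0, 0, 8, 0, 0, 0, 0, 0, 0, 8, 0, 0, 0, 0, 0, 0, 8, 0, 0, 0, 0, 0, 0, 8, 0, 0, 0, 0, 0, 0, 8, 0, 0, 0, 0, 0, 0, 7, 0, 0, 0, 0, 0, 0, 4, 0, 0, 0, 0, 0, 0, 0, 0, 0, 0, 0, 0, 0, 0, 0, 0, 0, 0])

```text
clock: 21.45
position: [0.4962, 0.2133, 0.1486]
ee_rot: [0.0, 0.274, 0.962, -0.001]
contact_force: [-3.3, -3.2, 4.5]
width: 0.0174
```

```bash
python3 - <<'E'
from h import *
need([.496,.2144,.1486],148.2);print(get_state()["moment"],get_state()["width"])
s=get_image("side")[:,:,::-1]
cv2.imwrite("pics/s2.png",cv2.resize(s[150:290,220:380],(640,560)))
E
```

```text
turn [-0.15  0.06 -0.04] shift now [0.7 0.8 0. ] after turn [0.7 0.8 0. ] q [ 0.28  0.3   1.74 -0.    1.1  -0.73]
[-0.24317678  0.40951862 -0.0244339 ] 0.017355784153527797
```

View pics/s2.png

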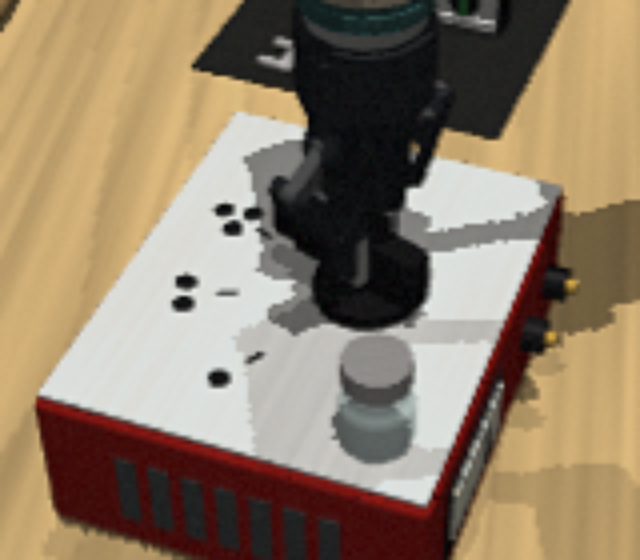

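The tool is at 148.2° with a yaw moment of about 0, so it sits at the detent. I'll release and rise.

Call:
drive_tool(targets=[0, 0, 0, 0, 0, 0, 0.35, 0, 0, 0, 0, 0, 0, 0.55, 0, 0, 0, 0, 0, 0, 0.55, 0, 0, 0, 0, 0, 0, 0.55, 0, 0, 0, 0, 0, -10, 0.55, 0, 0, 0, 0, 0, -20, 0.55, 0, 0, 0, 0, 0, -35, 0.55, 0, 0, 0, 0, 0, -35, 0.55, 0, 0, 0, 0, 0, -35, 0.55, 0, 0, 0, 0, 0, -20, 0.55, 0, 0, 0, 0, 0, 0, 0.55])

```text
clock: 22.88
position: [0.4978, 0.2148, 0.3052]
ee_rot: [0.002, 0.274, 0.962, 0.001]
contact_force: [0.6, 0.0, -0.1]
width: 0.0473
```

Call:
drive_tool(targets=[0, 0, 0, 20, 15, -20, 0.55, 0, 0, 0, 30, 20, -20, 0.55, 0, 0, 0, 30, 20, -10, 0.55, 0, 0, 0, 30, 20, 0, 0.55, 0, 0, 0, 15, 15, 0, 0.55, 0, 0, 0, 0, 0, 0, 0.55, 0, 0, 0, 0, 0, 0, 0.55])

```text
clock: 23.75
position: [0.4386, 0.3561, 0.3521]
ee_rot: [0.0, 0.275, 0.962, -0.001]
contact_force: [1.0, 0.7, -0.5]
width: 0.0471
```

```bash
python3 - <<'E'
from h import *
t=get_image("top")[:,:,::-1];s=get_image("side")[:,:,::-1]
np.save("pics/tend.npy",t)
cv2.imwrite("pics/e1.png",cv2.resize(t[105:240,205:470],None,fx=3,fy=3,interpolation=cv2.INTER_CUBIC))
cv2.imwrite("pics/e2.png",cv2.resize(s[120:310,220:380],(505,600),interpolation=cv2.INTER_CUBIC))
E
```

View pics/e1.png

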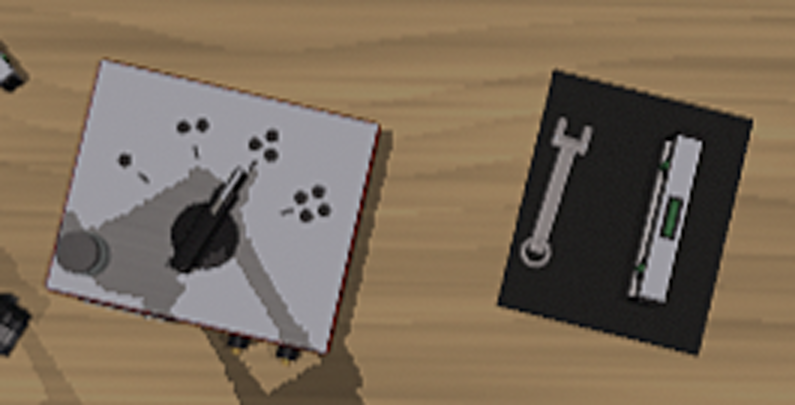

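View pics/e2.png

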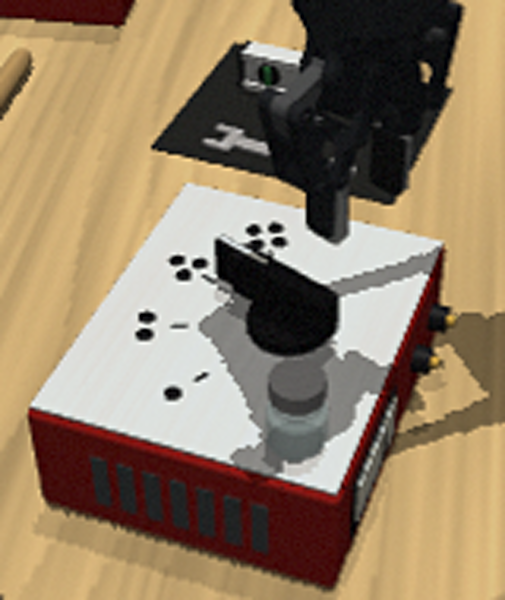

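```bash
python3 - <<'E'
from h import *
cr=lambda *p:(np.array(p,float)+.5)/3-.5+[205,105]
P=ray("top",cr((241,170),(179,268)),.16);d=P[0]-P[1];print("pointer",np.degrees(np.arctan2(d[1],d[0])),"want -31.8")
L=ray("top",cr((671,218)),.05)[0];m=L-[.5362,-.2168,.05];a=np.radians(-13.3)
print("level in mat",m[0]*np.cos(a)+m[1]*np.sin(a),-m[0]*np.sin(a)+m[1]*np.cos(a))
g=lambda im:cv2.cvtColor(im,cv2.COLOR_BGR2GRAY).astype(np.float32)
a=g(np.load("pics/top0.npy")[:,:,::-1].copy());b=g(np.load("pics/tend.npy"))
for n,(x0,y0,x1,y1) in dict(wrench=(376,138,405,198),jar=(224,178,246,198)).items():
    t=a[y0:y1,x0:x1];r=cv2.matchTemplate(b[y0-12:y1+12,x0-12:x1+12],t,cv2.TM_CCOEFF_NORMED);_,v,_,l=cv2.minMaxLoc(r);print(n,"shift px",l[0]-12,l[1]-12,round(v,3))
E
```

```text
pointer -30.95635580983369 want -31.8
level in mat -0.001489137447583974 -0.034871794109369234
wrench shift px 0 0 0.999
jar shift px 0 0 0.487
```

```bash
python3 -c "
from rig import *
print(get_state()['qd'].round(4));print(sign_off())"
```

```text
[-0.0011 -0.0021 -0.0019  0.0048  0.0013  0.0041]
the job is handed in; nothing more can be done
None
```

The level now stands on the mat, the selector is at three dots, and I handed the job in at about 24 s of the 58 s allowed. `sign_off` gives no verdict, so these results come from my own last checks.

- **Level:** I gripped it on its -x half, set it down until the mat took its weight (contact at the expected height), then released it. It lies about 1 mm and 35 mm from the mat's middle in x and y, upright and along the mat's x axis.
- **Selector:** I turned it 80° in one grasp from one dot to three dots. The pointer measures about -31.0°, against -31.8° for the mark. The turning moment was near zero before I let go, so it looks seated in the detent.
- **Wrench:** it shows no shift in the top view (0 px, match 0.999).
- **Jar:** it also shows 0 px shift, but with a weak match of 0.49. I put that down to the arm's shadow on it; both views show it in place.
- **Arm:** it is clear of everything and at rest.

One carry move fell about 27 mm short and tilted the tool about 2°. I measured this and corrected it before lowering the level.

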